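# Index the sample carousel to the next vial

## Task

Bring the next vial under the reader: with the fingertips press the carousel's indexing plunger down, turn the turntable anticlockwise (seen from above) to the next hole, and let the plunger spring fully up there so that it locks. Only push: do not turn past that hole or the wrong way, do not lift or knock over the vials, leave the other things where they are, and finish with the hand clear.

Things in the scene. Friction and masses are not known exactly. Their poses are not given: they have to be found in the camera images.
- carousel: Bench sample carousel, fixed: grey round base 376 mm across, 12 mm thick; origin at its underside's centre on the turntable's vertical axis, z up. All angles here are from its x axis, anticlockwise seen from above. The plunger side (120 to 240 degrees) faces the robot, give or take 30 degrees; at 60 degrees stands the white reader: column at radius 140 mm, overhanging head 125 to 167 mm high.
- index_sector: Bare aluminium arc plate on thin posts, fixed to the carousel, same origin and axes: from 120 to 240 degrees, radius 148 to 182 mm, underside 60 and top 66 mm above the table, with four square 16 mm holes at radius 160 mm, at 135, 165 (pin in it at the start), 195 (next) and 225 degrees.
- turntable (a joint): Angle (rad) of the aluminium turntable (196 mm across, deck 40 mm high, 12 pockets). 0 = pin in the start hole, growing anticlockwise seen from above; next hole at 0.5236, the one after at 1.047. Drag about 0.12 N m, no spring: it stays where it is left. Locked, with about 0.02 rad of play, while the pin is up in a hole.
- plunger (a joint): Plunger travel (m) straight down: 0 fully up, 0.016 stop. It rides on the turntable; its spring lifts it: 4 N at 0, 7 N at 0.010, 9 N at 0.016. Its upright 10 mm round-ended pin stands 4 mm above the index sector when locked and is clear of the hole from 0.010 on. Let go between holes, the pin rubs under the sector; within about 0.03 rad of a hole it springs up into it.
- plunger_pad (a point): Where to press: centre of the top of the plunger's black pad, 125 mm from the axis at 165 degrees + turntable angle, 80 mm above the table when up. Pad 34 mm radially, 50 mm wide, with a 5 mm thick, 18 mm tall cheek at each side (tops 98 mm high): a 40 mm channel, open inwards and outwards, in which closed fingertips press and push it round. Axes: the carousel's when turntable is 0.
- next_hole (a point): Centre of the hole to turn to, on the sector's top face: 66 mm above the table, 160 mm from the axis, at 195 degrees. Fixed to the carousel.
- reader_spot (a point): Point at deck height (40 mm) below the reader's lens, 78 mm from the axis at 60 degrees. Fixed to the carousel.
- vial_0: Loose capped amber glass vial, 24 mm diameter, 55 mm tall, 30 g, standing in a 14 mm deep pocket of the turntable; origin at the centre of its underside. It has been read: at the start one pocket anticlockwise of the reader.
- vial_1: Loose capped amber glass vial, 24 mm diameter, 55 mm tall, 30 g, standing in a 14 mm deep pocket of the turntable; origin at the centre of its underside. It stands under the reader head at the start.
- vial_2: Loose capped amber glass vial, 24 mm diameter, 55 mm tall, 30 g, standing in a 14 mm deep pocket of the turntable; origin at the centre of its underside. Next to be read: at the start one pocket (30 degrees) clockwise of the reader; after the turn it stands under the reader.
- vial_3: Loose capped amber glass vial, 24 mm diameter, 55 mm tall, 30 g, standing in a 14 mm deep pocket of the turntable; origin at the centre of its underside. At the start two pockets clockwise of the reader.
- vial_4: Loose capped amber glass vial, 24 mm diameter, 55 mm tall, 30 g, standing in a 14 mm deep pocket of the turntable; origin at the centre of its underside. At the start three pockets clockwise of the reader.
- reagent_bottle: Bystander: loose amber bottle, 64 mm diameter, 150 mm tall, origin under its centre.
- beaker: Bystander: loose glass beaker, 68 mm diameter, 80 mm tall, origin under its centre.
- petri_dish: Bystander: loose clear dish, 90 mm diameter, 16 mm tall, origin under its centre.
- sample_jar: Bystander: loose glass jar with white cap, 52 mm diameter, 60 mm tall, origin under its centre.

How it is judged:
By the outcome, as a careful person would: the job done as asked, in the order asked, and still so for the second after the job is handed in, with the robot touching nothing.
It also fails if it takes over 32 s, if anything falls off the work surface, if the arm or the gripper's body presses on something with over 40 N, if the wrist force passes 120 N, or if a joint passes its speed limit or range.

## Robot

A 6-joint arm with a two-finger parallel gripper is mounted at the origin on the work surface. World frame = base frame: x ahead of the robot, y to its left, z up, the work surface at z = 0. Lengths are in m, angles in rad, forces in N, time in s.
With the tool pointing down it reaches from about 0.425 to 1.125 m from the base axis. Payload 14.9 kg.
Tool frame: the origin (TCP) lies on the centre line of the jaws, within the pads' length; the fingertips stand 19 mm ahead of it and the grasp point (between the pads) is the TCP; z points along the fingers, y is the direction in which the jaws open and shut (so a half turn about z gives the same grasp; the last joint's range is limited). The gripper opens to 91 mm and grips with 3 to 60 N. Pads are 32 mm wide; open, the fingers measure 118 mm over their backs; the gripper's body (76 mm by 178 mm) begins 60 mm behind the grasp point.
Start: joints at [-1.3, 0.379, 1.734, -0, 1.028, -0.033], TCP at [0.209, -0.668, 0.233] pointing down, gripper open.
Joint ranges: [-2.77, 2.77], [-0.74, 2.19], [0, 2.66], [-1.06, 4.2], [0.31, 2.87], [-3.08, 3.08]. Speed limits (rad/s): [1.89, 1.89, 2.39, 3.14, 3.14, 3.14].

## Interface

Orientations are given as a rotation vector (axis times angle).
In Python, from bench import telemetry, cams, hand_in gives the robot as it stands.
- The arm moves only by the tool apply_moves, never from a script. Its argument "deltas" is one flat list of numbers, 7 for each row, row after row: the turn, a rotation vector about the tool's x, y, z in rad, then the shift along the tool's x, y, z in m, then the opening, from -1 (shut) to 1 (fully open), so that 0 is half open. A call has 1 to 5 rows; each row is the pose to reach, as a shift and turn from the pose commanded when the call began, along the tool's axes at that moment; what a row does not reach only later rows make up. A row lasts 1/8 s, in which the tool goes at most 62.5 mm and 10.7 degrees, less where a joint would pass 70% of its speed; a pose out of reach is approached as far as the arm can. A call with a gripper value outside its range is refused whole. The fingers move at their own pace and stop on an object; "force" is the grip in N (left out, the last holds). Time passes only in rows, so rows that repeat a pose let the fingers close. It gives the time, the measured TCP pose, the force and the opening at its end, in the units of the state.
- telemetry.sense(): the state, without advancing time (a new reading comes with each control period).
- cams.snapshot(name): name is "scene" or "top" or "wrist"; returns (picture, depth): 384x512x3 uint8, blue, green, red; 384x512 float32, m along the optical axis (not along the pixel's ray), 0 where there is no reading.
- cams.camera_params(name): a dict with "fx", "fy", "cx", "cy" (pixels), "dist" ([k1, k2, p1, p2, k3] as OpenCV has them; the pictures are not rectified), "R" (3x3) and "t" (3): a world point X has camera coordinates R X + t. Camera axes: x right, y down, z forward; pixel columns grow to the right and rows downward; lengths in m; the calibration is good to about 2 mm. A picture is of the moment at which its call begins: read the wrist's pose just before it. camera_params takes no time and is no camera call; for the wrist camera it gives the pose at the moment of the call.
- hand_in(): hands the job in, once; it reports no verdict.
Trained networks look in the newest picture that a camera, given by its name, has taken for a name from the list of things; names that differ only in an ending like _2 or _b are one class to them, and where a whole thing is asked for, a point or a joint stands for the part that bears it (a point fixed in the world has none). Each returns a list of dicts, best first, with "score" (0 to 1); they miss things now and then, are a little off and sometimes report something else, mostly with a low value. They report only what shows in the picture. A call takes as long as a camera call.
- cams.spot_in(camera, label): "bbox" ([left, top, right, bottom] in pixels, round what is visible of it).
The state is a dict: "time": time; "joint_pos": joint angles; "joint_velocities": joint speeds; "joint_torque": joint torques, N m; "ee_pos": TCP position; "eef_rot": TCP orientation; "wrist_force": force on the tool from outside, world axes, zero at the start; "torque": the same for the moment, N m; "gripper_width": finger opening in m.
Only numpy, scipy, OpenCV 4.12 (cv2) and the standard library are available. Lean on these libraries where they do the work, as an engineer would, in place of code of your own. Each camera call takes 0.05 s, during which the arm holds its last target. There are 200 camera calls.

## Working session

There is one attempt and no reset: what is moved stays moved. The work goes in short steps, Python scripts to look and compute and a tool call to move; the robot and the scene stay as the last step left them, time stands still between calls to the robot, and variables do not carry over. Pictures are saved under pics/ and viewed, about 8 in all and at most 12, crops included, and the job is handed in when it is done.

Besides the shell and the picture viewer there is one more tool, called as a command line: name --argument value ..., lists and objects as JSON in quotes. apply_moves: Moves the arm, as the interface text tells. Its arguments: {"type":"object","properties":{"deltas":{"type":"array"},"force":{"type":"number"}},"required":["deltas"]}

```bash
ls; mkdir -p pics
python3 - <<'E'
from bench import telemetry,cams
import cv2,numpy as np
s=telemetry.sense();print(s['time'],s['ee_pos'],s['eef_rot'])
ims=[]
for n in ("scene","top"):
    p,d=cams.snapshot(n);np.savez(f'pics/{n}0.npz',p=p,d=d);cv2.imwrite(f'pics/{n}0.png',p)
    k=cams.camera_params(n);print(n,{a:np.round(b,4).tolist() for a,b in k.items()})
    for l in ("carousel","index_sector","plunger_pad","turntable","vial_0"):
        print(l,[(np.round(r['bbox']).tolist(),round(r['score'],2)) for r in cams.spot_in(n,l)][:5])
E
```

```text
pics
0.0 [ 0.20927515 -0.66759709  0.23228969] [-3.10440509e+00 -4.75139802e-01  2.35511644e-04]
scene {'fx': 456.3739, 'fy': 456.3739, 'cx': 260.6904, 'cy': 183.6384, 'dist': [0.0125, 0.0, 0.0, 0.0, 0.0], 'R': [[0.6607, 0.7506, 0.0081], [0.5159, -0.4462, -0.7313], [-0.5453, 0.4874, -0.682]], 't': [-0.3931, -0.2351, 1.4757]}
carousel [([197.0, 137.0, 350.0, 276.0], 0.88)]
index_sector [([199.0, 150.0, 262.0, 235.0], 0.93), ([281.0, 163.0, 292.0, 180.0], 0.59), ([303.0, 100.0, 324.0, 138.0], 0.57), ([224.0, 164.0, 244.0, 183.0], 0.44)]
plunger_pad []
turntable [([345.0, 97.0, 371.0, 150.0], 0.73), ([225.0, 159.0, 312.0, 237.0], 0.6)]
vial_0 [([308.0, 182.0, 312.0, 196.0], 0.66), ([292.0, 208.0, 303.0, 223.0], 0.66), ([303.0, 197.0, 312.0, 213.0], 0.61), ([295.0, 174.0, 306.0, 191.0], 0.48), ([283.0, 165.0, 293.0, 182.0], 0.45)]
top {'fx': 462.4625, 'fy': 462.4625, 'cx': 253.4948, 'cy': 183.2348, 'dist': [-0.1766, 0.0, 0.0, 0.0, 0.0], 'R': [[0.0296, -0.9993, 0.021], [-0.9831, -0.0329, -0.1801], [0.1807, -0.0153, -0.9834]], 't': [-0.0163, 0.5811, 1.2025]}
carousel [([181.0, 108.0, 313.0, 238.0], 0.89)]
index_sector [([210.0, 170.0, 317.0, 236.0], 0.76)]
plunger_pad [([246.0, 205.0, 266.0, 227.0], 0.67)]
turntable [([212.0, 137.0, 283.0, 229.0], 0.67)]
vial_0 [([232.0, 134.0, 239.0, 147.0], 0.63), ([246.0, 134.0, 256.0, 144.0], 0.53), ([352.0, 224.0, 383.0, 257.0], 0.34)]
```

Run:
```python
import cv2,numpy as np
t=cv2.imread('pics/top0.png');s=cv2.imread('pics/scene0.png')
a=cv2.resize(t[90:260,150:350],(700,595),interpolation=cv2.INTER_CUBIC)
cv2.imwrite('pics/a.png',a)
cv2.imwrite('pics/b.png',cv2.resize(s[60:300,150:450],(750,600),interpolation=cv2.INTER_CUBIC))
```

```text
(no output)
```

View pics/a.png

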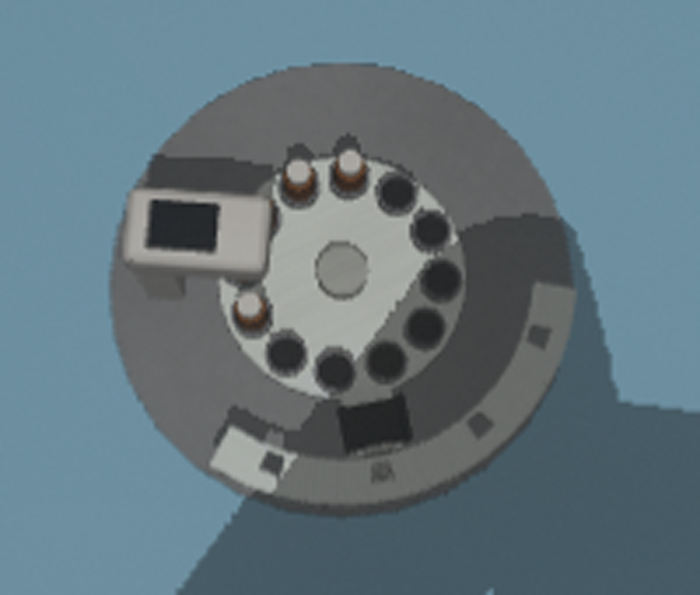

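View pics/b.png

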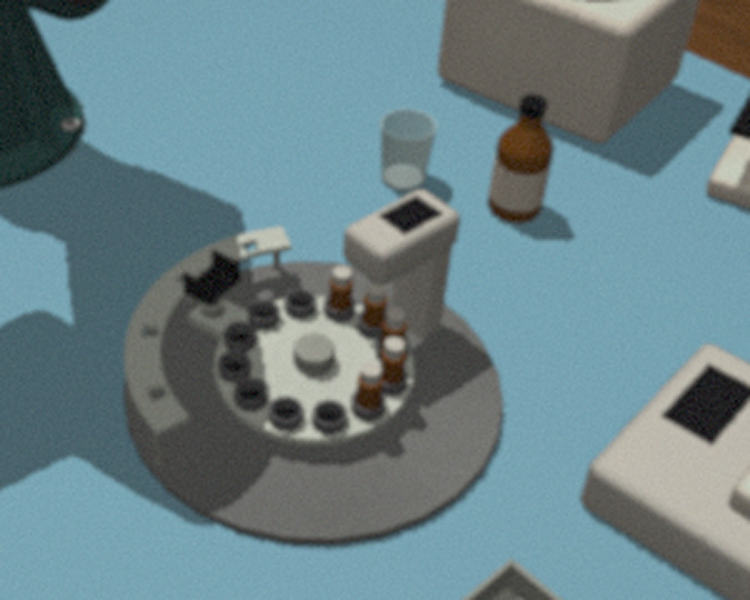

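```bash
cat > h.py <<'E'
import cv2,numpy as np
from bench import telemetry,cams
from scipy.optimize import least_squares
def proj(k,X):
    K=np.array([[k['fx'],0,k['cx']],[0,k['fy'],k['cy']],[0,0,1.]])
    return cv2.projectPoints(np.float64(X).reshape(-1,1,3),cv2.Rodrigues(np.float64(k['R']))[0],np.float64(k['t']),K,np.float64(k['dist']))[0][:,0]
def cp(r,deg,z):
    a=np.radians(deg);return [r*np.cos(a),r*np.sin(a),z]
def world(q,P):
    P=np.atleast_2d(P);c,s=np.cos(q[2]),np.sin(q[2])
    return np.c_[P[:,0]*c-P[:,1]*s+q[0],P[:,0]*s+P[:,1]*c+q[1],P[:,2]]
def fit(k,P,uv,q0):
    return least_squares(lambda q:(proj(k,world(q,P))-uv).ravel(),q0)
E
python3 - <<'E'
from h import *
k=cams.camera_params('top')
P=[cp(.160,135,.066),cp(.160,165,.068),cp(.160,195,.066),cp(.160,225,.066),cp(.125,165,.085)]
uv=np.array([[271,462],[382,472],[480,425],[540,335],[374,423]])/3.5+[150,90]-.36
r=fit(k,P,uv,[.65,0,0]);q=r.x
print(q,np.degrees(q[2]),r.fun.reshape(-1,2).round(2).tolist())
print('hub/deck centre crop',(proj(k,world(q,[[0,0,.04],[0,0,0.012]]))-[150,90])*3.5)
print('vials crop',(proj(k,world(q,[cp(.078,a,.067) for a in(90,30,0,-30)]))-[150,90])*3.5)
ks=cams.camera_params('scene')
print('scene crop',(proj(ks,world(q,[cp(.125,165,.08)]+P[:4]))-[150,60])*2.5)
for n in('pad0','pad30'):
    print(n,world(q,cp(.125,165 if n=='pad0' else 195,.08)))
d=np.load('pics/top0.npz')['d']
R=np.array(k['R'])
for z in (uv[1]+[8,0],uv[4]):
    i,j=int(z[0]),int(z[1]);D=d[j,i]
    x=cv2.undistortPoints(np.float64([[[i,j]]]),np.array([[k['fx'],0,k['cx']],[0,k['fy'],k['cy']],[0,0,1.]]),np.array(k['dist']))[0,0]
    print('depth pt',R.T@(np.array([x[0]*D,x[1]*D,D])-k['t']))
E
```

```text
[0.62536877 0.01915198 0.47540114] 27.238478870545205 [[0.43, 0.11], [-0.07, -0.31], [-0.1, -0.16], [-0.23, 0.39], [-0.04, -0.02]]
hub/deck centre crop [[341.85327059 273.63127264]
 [341.55242341 281.00374316]]
vials crop [[250.41712975 308.62224004]
 [259.55730676 210.44683749]
 [299.30323036 178.03440797]
 [350.15997008 169.17473855]]
scene crop [[211.32891311 278.44373908]
 [249.21894097 243.18576342]
 [184.97625352 273.61351209]
 [149.35308498 327.17337217]
 [155.53168349 388.90728655]]
pad0 [[ 0.50320955 -0.00734566  0.08      ]]
pad30 [[ 0.5328246  -0.06487526  0.08      ]]
depth pt [ 0.47027    -0.03410578  0.06624547]
depth pt [ 0.50504245 -0.00623777  0.08004728]
```

```bash
cat >> h.py <<'E'
from scipy.spatial.transform import Rotation as Ro
Q=np.array([0.62537,0.01915,0.47540])
def goal(p,deg):  # delta in tool axes to world TCP p, tool x at deg, pointing down
    s=telemetry.sense();R0=Ro.from_rotvec(s['eef_rot']);a=np.radians(deg)
    Rg=Ro.from_matrix(np.array([[np.cos(a),np.sin(a),0],[np.sin(a),-np.cos(a),0],[0,0,-1]]))
    print(round(s['time'],2),'ee',np.round(s['ee_pos'],4),'xdeg',np.round(np.degrees(np.arctan2(*R0.as_matrix()[[1,0],0])),2),'F',np.round(s['wrist_force'],2),'T',np.round(s['torque'],2))
    print('turn',(R0.inv()*Rg).as_rotvec().round(4),'shift',R0.inv().apply(np.array(p)-s['ee_pos']).round(4))
E
python3 - <<'E'
from h import *
goal([.503,-.007,.2],12.2)
k=cams.camera_params('top');d=np.load('pics/top0.npz')['d']
v,u=np.nonzero(d>0);K=np.array([[k['fx'],0,k['cx']],[0,k['fy'],k['cy']],[0,0,1.]])
x=cv2.undistortPoints(np.float64(np.c_[u,v]).reshape(-1,1,2),K,np.array(k['dist']))[:,0]
D=d[v,u];W=(np.c_[x*D[:,None],D]-k['t'])@np.array(k['R'])
for t in np.linspace(0,1,8):
    p=np.array([.209,-.668])*(1-t)+t*np.array([.503,-.007]);m=np.hypot(*(W[:,:2]-p).T)<.11
    print(p.round(2),m.sum(),W[m,2].max().round(3) if m.any() else None)
E
```

```text
0.6 ee [ 0.2094 -0.668   0.2329] xdeg 17.41 F [-0.94  0.21  0.74] T [-0.05 -0.02 -0.01]
turn [-0.      0.      0.0909] shift [ 0.4779 -0.5429  0.0329]
[ 0.21 -0.67] 3526 0.327
[ 0.25 -0.57] 3685 0.327
[ 0.29 -0.48] 4313 0.008
[ 0.34 -0.38] 4600 0.022
[ 0.38 -0.29] 4754 0.024
[ 0.42 -0.2 ] 4842 0.024
[ 0.46 -0.1 ] 4922 0.101
[ 0.5  -0.01] 5063 0.101
```

apply_moves --deltas '[0, 0, 0.09, 0.04, -0.045, 0, -1, 0, 0, 0.09, 0.08, -0.09, 0, -1, 0, 0, 0.09, 0.12, -0.135, 0, -1, 0, 0, 0.09, 0.16, -0.18, 0, -1, 0, 0, 0.09, 0.2, -0.225, 0, -1]' --force 20

```text
time: 1.23
ee_pos: [0.3335, -0.3918, 0.2332]
eef_rot: [3.123, 0.335, 0.001]
wrist_force: [1.0, -1.5, -0.3]
gripper_width: 0.0437
```

```bash
python3 -c "
from h import *
goal([.503,-.007,.2],12.2)"
```

```text
1.23 ee [ 0.3335 -0.3918  0.2332] xdeg 12.23 F [ 0.96 -1.49 -0.27] T [-0.04 -0.05  0.01]
turn [ 0.0005 -0.0003  0.0005] shift [ 0.2472 -0.3401  0.0331]
```

apply_moves --deltas '[0, 0, 0, 0.035, -0.048, 0.005, -1, 0, 0, 0, 0.07, -0.096, 0.01, -1, 0, 0, 0, 0.105, -0.144, 0.015, -1, 0, 0, 0, 0.14, -0.192, 0.02, -1, 0, 0, 0, 0.17, -0.24, 0.03, -1]'

```text
time: 1.85
ee_pos: [0.4491, -0.1211, 0.2034]
eef_rot: [3.123, 0.335, 0.002]
wrist_force: [-0.1, -0.9, 0.6]
gripper_width: 0.0004
```

```bash
python3 -c "
from h import *
p,d=cams.snapshot('wrist');cv2.imwrite('pics/w1.png',p);np.savez('pics/w1.npz',p=p,d=d)
goal([.503,-.007,.2],12.2)
k=cams.camera_params('wrist')
print(proj(k,world(Q,[cp(.125,165,.08),cp(.16,195,.066),cp(.16,165,.068),cp(.16,135,.066),cp(.16,225,.066)])).round(1).tolist())"
```

```text
1.9 ee [ 0.4495 -0.1166  0.202 ] xdeg 12.36 F [-1.81  1.26 -2.34] T [ 0.04  0.1  -0.01]
turn [-0.0011 -0.0003  0.0027] shift [ 0.0757 -0.0956  0.0021]
[[160.2, 118.9], [241.2, 131.9], [167.3, 152.3], [91.2, 131.8], [298.9, 72.2]]
```

View pics/w1.png

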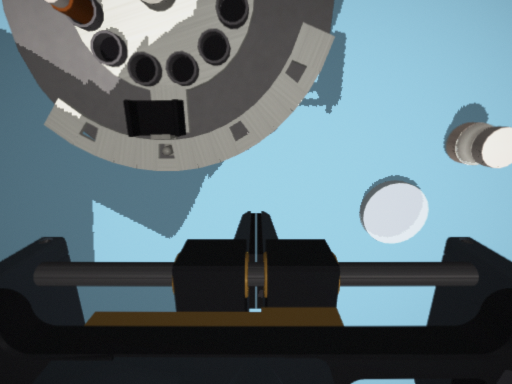

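apply_moves --deltas '[0, 0, 0, 0.037, -0.046, 0.01, -1, 0, 0, 0, 0.074, -0.094, 0.03, -1, 0, 0, 0, 0.076, -0.096, 0.042, -1, 0, 0, 0, 0.076, -0.096, 0.042, -1]'

```text
time: 2.4
ee_pos: [0.5014, -0.0128, 0.1601]
eef_rot: [-3.123, -0.337, 0.003]
wrist_force: [-0.5, -0.1, 0.3]
gripper_width: 0.0005
```

```bash
python3 -c "
from h import *
p,d=cams.snapshot('wrist');cv2.imwrite('pics/w2.png',p);np.savez('pics/w2.npz',p=p,d=d)
goal([.503,-.007,.16],12.2)
k=cams.camera_params('wrist')
print(proj(k,world(Q,[cp(.125,165,.08),cp(.16,195,.066),cp(.16,165,.068),cp(.16,135,.066),cp(.16,225,.066)])).round(1).tolist())"
```

```text
2.45 ee [ 0.5016 -0.0134  0.1608] xdeg 12.24 F [ 0.45 -1.01  0.56] T [ 0.03  0.05 -0.01]
turn [-0.0002  0.001   0.0008] shift [ 0.0028 -0.006   0.0008]
[[249.4, 201.3], [330.3, 209.6], [249.9, 230.3], [169.3, 209.7], [398.2, 150.6]]
```

View pics/w2.png

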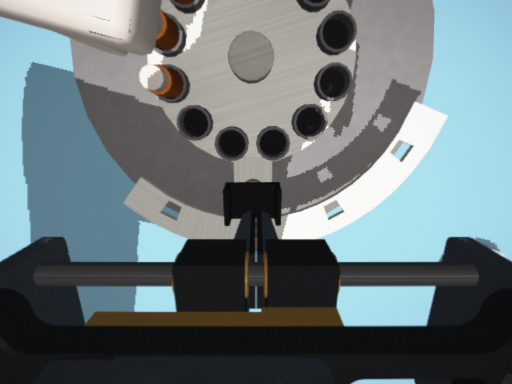

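```bash
python3 -c "
from h import *
k=cams.camera_params('wrist')
print(proj(k,world(Q,[cp(.125,165,.098)])))
P=[cp(.16,135,.066),cp(.16,195,.066),cp(.16,225,.066)]
r=fit(k,P,np.array([[171,211],[334,210],[402,151]]),Q);print(r.x,np.degrees(r.x[2]),r.fun.round(1))
q=r.x
for t in (0,10,20,30,31): print(t,world(q,cp(.125,165+t,.08)).round(4))
print(proj(k,world(q,[cp(.125,165,.098),cp(.078,-30,.081)])))
"
```

```text
[[248.90225412 207.99172415]]
[0.6252159  0.01637719 0.47815128] 27.396050197841173 [ 1.5 -0.4 -0.7  0.1 -0.8 -0. ]
0 [[ 0.5031 -0.0105  0.08  ]]
10 [[ 0.5096 -0.0312  0.08  ]]
20 [[ 0.5197 -0.0506  0.08  ]]
30 [[ 0.5329 -0.0679  0.08  ]]
31 [[ 0.5344 -0.0695  0.08  ]]
[[252.40801048 208.79417185]
 [279.3019856  -64.82183508]]
```

apply_moves --deltas '[0, 0, 0, 0.002, -0.003, 0, -1, 0, 0, 0, 0.002, -0.003, 0.02, -1, 0, 0, 0, 0.002, -0.003, 0.04, -1, 0, 0, 0, 0.002, -0.003, 0.055, -1, 0, 0, 0, 0.002, -0.003, 0.055, -1]'

```text
time: 3.08
ee_pos: [0.5029, -0.0099, 0.1054]
eef_rot: [-3.124, -0.334, 0.002]
wrist_force: [0.7, -0.7, 0.5]
gripper_width: 0.0005
```

```bash
python3 -c "
from h import *
p,d=cams.snapshot('wrist');cv2.imwrite('pics/w3.png',cv2.resize(p[150:260,170:350],None,fx=4,fy=4))
goal([.503,-.010,.0855],12.3)"
```

```text
3.12 ee [ 0.5033 -0.0098  0.1061] xdeg 12.22 F [0.93 0.11 0.19] T [ 0.02 -0.03 -0.01]
turn [-0.0001  0.0003 -0.0014] shift [-0.0004  0.0001  0.0206]
```

View pics/w3.png

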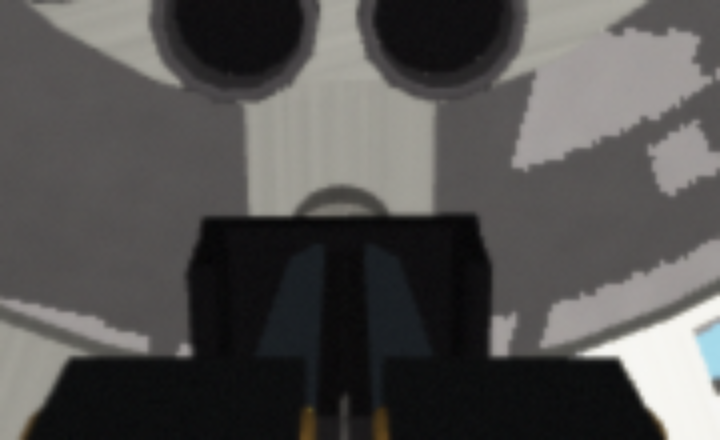

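Fingers sit inside the channel, centred (channel ≈ 205–478, fingers ≈ 260–430 in the crop). Now I press.

apply_moves --deltas '[0, 0, 0, 0, 0, 0.007, -1, 0, 0, 0, 0, 0, 0.012, -1, 0, 0, 0, 0, 0, 0.017, -1, 0, 0, 0, 0, 0, 0.0205, -1, 0, 0, 0, 0, 0, 0.0205, -1]'

```text
time: 3.75
ee_pos: [0.5041, -0.0095, 0.0856]
eef_rot: [3.123, 0.335, 0.002]
wrist_force: [1.1, -0.0, 8.1]
gripper_width: 0.0002
```

```bash
python3 -c "
from h import *
q=np.array([.6252,.0168,.478])
for a in (6,12,18,24): goal(world(q,cp(.125,165+a,.0855))[0],np.degrees(q[2])-15+a)"
```

```text
3.75 ee [ 0.5041 -0.0095  0.0856] xdeg 12.26 F [ 1.13 -0.01  8.08] T [-0.15 -0.13 -0.06]
turn [ 0.0004 -0.0011 -0.107 ] shift [-0.0003  0.0133  0.0001]
3.75 ee [ 0.5041 -0.0095  0.0856] xdeg 12.26 F [ 1.13 -0.01  8.08] T [-0.15 -0.13 -0.06]
turn [ 0.0005 -0.0011 -0.2117] shift [0.0018 0.0262 0.0001]
3.75 ee [ 0.5041 -0.0095  0.0856] xdeg 12.26 F [ 1.13 -0.01  8.08] T [-0.15 -0.13 -0.06]
turn [ 0.0005 -0.0011 -0.3164] shift [0.0052 0.0389 0.0001]
3.75 ee [ 0.5041 -0.0095  0.0856] xdeg 12.26 F [ 1.13 -0.01  8.08] T [-0.15 -0.13 -0.06]
turn [ 0.0006 -0.001  -0.4212] shift [0.0099 0.0511 0.0001]
```

apply_moves --deltas '[0, 0, -0.052, 0.0002, 0.0065, 0, -1, 0, 0, -0.105, 0.0007, 0.0131, 0, -1, 0, 0, -0.157, 0.0015, 0.0196, 0, -1, 0, 0, -0.209, 0.0027, 0.026, 0, -1, 0, 0, -0.262, 0.0043, 0.0324, 0, -1]'

```text
time: 4.38
ee_pos: [0.5156, -0.0404, 0.0859]
eef_rot: [3.052, 0.743, 0.003]
wrist_force: [2.8, 2.0, 7.3]
gripper_width: 0.0002
```

```bash
python3 -c "
from h import *
q=np.array([.6252,.0168,.478])
p,d=cams.snapshot('wrist');cv2.imwrite('pics/w4.png',cv2.resize(p[0:270,100:460],None,fx=2,fy=2))
for a in (15,20,24): goal(world(q,cp(.125,165+a,.0855))[0],np.degrees(q[2])-15+a)
k=cams.camera_params('wrist')
for a in (10,12,14,16,18): print(a,((proj(k,world(q,[cp(.078,165+a-15,.04),cp(.078,165+a+15,.04),cp(.125,165+a,.083)]))-[100,0])*2).round(0).tolist())"
```

```text
4.42 ee [ 0.5159 -0.0409  0.086 ] xdeg 27.52 F [1.78 0.63 6.28] T [-0.1  -0.38  0.02]
turn [ 0.0011 -0.0019  0.0023] shift [-0.0014 -0.0009  0.0005]
4.42 ee [ 0.5159 -0.0409  0.086 ] xdeg 27.52 F [1.78 0.63 6.28] T [-0.1  -0.38  0.02]
turn [ 0.0012 -0.0018 -0.085 ] shift [-0.001   0.0099  0.0005]
4.42 ee [ 0.5159 -0.0409  0.086 ] xdeg 27.52 F [1.78 0.63 6.28] T [-0.1  -0.38  0.02]
turn [ 0.0013 -0.0018 -0.1548] shift [0.0001 0.0186 0.0005]
10 [[238.0, 313.0], [345.0, 322.0], [275.0, 491.0]]
12 [[245.0, 315.0], [352.0, 321.0], [288.0, 491.0]]
14 [[252.0, 317.0], [359.0, 319.0], [302.0, 492.0]]
16 [[259.0, 319.0], [366.0, 317.0], [315.0, 492.0]]
18 [[266.0, 321.0], [373.0, 315.0], [328.0, 491.0]]
```

View pics/w4.png

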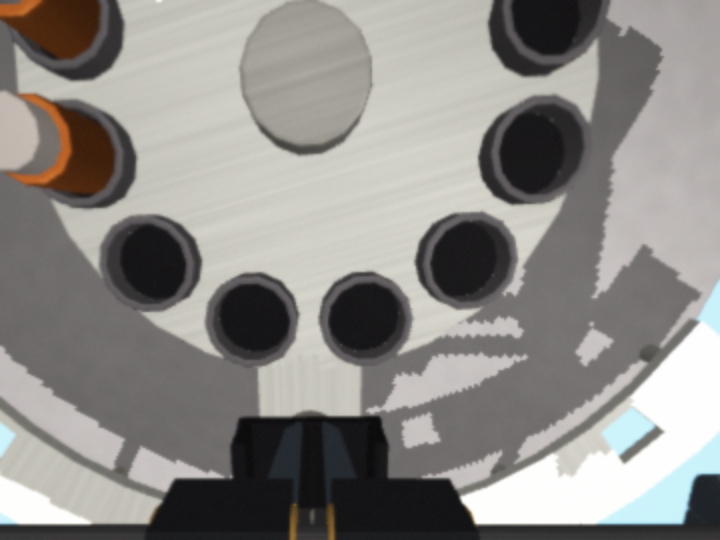

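apply_moves --deltas '[0, 0, -0.052, 0, 0.0065, 0, -1, 0, 0, -0.105, 0, 0.0131, 0, -1, 0, 0, -0.157, 0.0007, 0.0196, 0, -1, 0, 0, -0.209, 0.0017, 0.026, 0, -1, 0, 0, -0.23, 0.0022, 0.028, 0, -1]'

```text
time: 5.05
ee_pos: [0.5304, -0.0643, 0.086]
eef_rot: [2.947, 1.087, 0.003]
wrist_force: [2.8, 3.1, 6.7]
gripper_width: 0.0004
```

```bash
python3 -c "
from h import *
q=np.array([.6252,.0168,.478])
p,d=cams.snapshot('wrist');cv2.imwrite('pics/w5.png',cv2.resize(p[0:270,100:460],None,fx=2,fy=2))
for a in (28.5,): goal(world(q,cp(.125,165+a,.0855))[0],np.degrees(q[2])-15+a)
k=cams.camera_params('wrist')
for a in (26,28,30): print(a,((proj(k,world(q,[cp(.078,165+a-15,.04),cp(.078,165+a+15,.04),cp(.125,165+a,.083)]))-[100,0])*2).round(0).tolist())"
```

```text
5.1 ee [ 0.5305 -0.0643  0.086 ] xdeg 40.54 F [2.8  1.81 6.74] T [ 0.24 -0.59  0.02]
turn [ 0.0014 -0.0016 -0.0061] shift [-0.0003  0.0007  0.0005]
26 [[249.0, 313.0], [357.0, 317.0], [297.0, 489.0]]
28 [[257.0, 315.0], [364.0, 315.0], [310.0, 489.0]]
30 [[264.0, 317.0], [371.0, 313.0], [323.0, 489.0]]
```

View pics/w5.png

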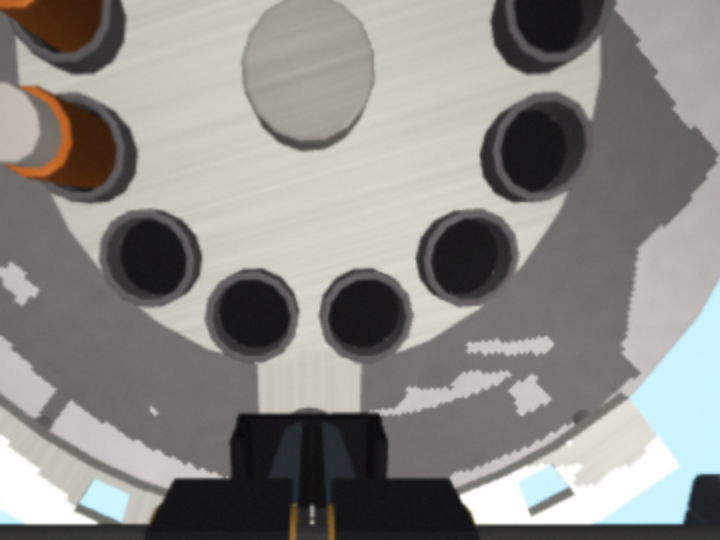

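apply_moves --deltas '[0, 0, -0.014, 0, 0.0018, 0, -1, 0, 0, -0.028, 0, 0.0036, 0, -1, 0, 0, -0.028, 0, 0.0036, 0, -1, 0, 0, -0.028, 0, 0.0036, -0.004, -1, 0, 0, -0.028, 0, 0.0036, -0.0075, -1]'

```text
time: 5.72
ee_pos: [0.5325, -0.0668, 0.0935]
eef_rot: [2.932, 1.127, 0.003]
wrist_force: [3.7, 1.5, 4.8]
gripper_width: 0.0006
```

apply_moves --deltas '[0, 0, 0, 0, 0, 0, -1, 0, 0, 0, 0, 0, 0, -1]'

```text
time: 5.98
ee_pos: [0.5322, -0.0669, 0.0932]
eef_rot: [2.932, 1.127, 0.002]
wrist_force: [3.1, 2.4, 4.8]
gripper_width: 0.0005
```

The spring pushes the fingertips at about 6 mm of travel, so the pin is in the hole. Now I raise the hand.

apply_moves --deltas '[0, 0, 0, 0, 0, -0.005, -1, 0, 0, 0, 0, 0, -0.012, -1, 0, 0, 0, 0, 0, -0.03, -1, 0, 0, 0, 0, 0, -0.07, -1, 0, 0, 0, 0, 0, -0.11, -1]'

```text
time: 6.6
ee_pos: [0.531, -0.0669, 0.2048]
eef_rot: [-2.932, -1.127, 0.001]
wrist_force: [1.8, 0.1, -0.3]
gripper_width: 0.0005
```

apply_moves --deltas '[0, 0, 0, -0.04, 0.04, 0, -1, 0, 0, 0, -0.08, 0.08, 0, -1, 0, 0, 0, -0.1, 0.12, 0, -1, 0, 0, 0, -0.1, 0.16, 0, -1, 0, 0, 0, -0.1, 0.16, 0, -1]'

```text
time: 7.22
ee_pos: [0.5653, -0.2546, 0.204]
eef_rot: [2.933, 1.124, 0.001]
wrist_force: [-0.6, -0.1, -0.7]
gripper_width: 0.0004
```

```bash
python3 -c "
from h import *
s=telemetry.sense();print(s['time'],s['ee_pos'],s['wrist_force'])
p,d=cams.snapshot('top');k=cams.camera_params('top')
cv2.imwrite('pics/t2.png',cv2.resize(p[90:260,150:350],(700,595),interpolation=cv2.INTER_CUBIC))
K=np.array([[k['fx'],0,k['cx']],[0,k['fy'],k['cy']],[0,0,1.]])
for a in (28,30,32):
  uv=proj(k,world(Q,[cp(.125,165+a,.08),cp(.16,165+a,.07)]));print(a,((uv-[150,90])*3.5).round(0).tolist())
u=proj(k,world(Q,[cp(.125,195,.08)]))[0].round().astype(int)
for du in (-2,0,2):
  i,j=u+[du,0];D=d[j,i];x=cv2.undistortPoints(np.float64([[[i,j]]]),K,np.array(k['dist']))[0,0]
  print('pad pt',np.array(k['R']).T@(np.array([x[0]*D,x[1]*D,D])-k['t']))
q=cams.snapshot('wrist')[0];cv2.imwrite('pics/w6.png',q)"
```

```text
7.225 [ 0.56532887 -0.25455344  0.20396339] [-0.59181746 -0.09069123 -0.67159808]
28 [[445.0, 390.0], [473.0, 427.0]]
30 [[450.0, 386.0], [479.0, 423.0]]
32 [[454.0, 382.0], [484.0, 418.0]]
pad pt [ 0.53370028 -0.05848443  0.07740241]
pad pt [ 0.53338539 -0.06355982  0.08067231]
pad pt [ 0.53393093 -0.0690424   0.07813613]
```

View pics/t2.png

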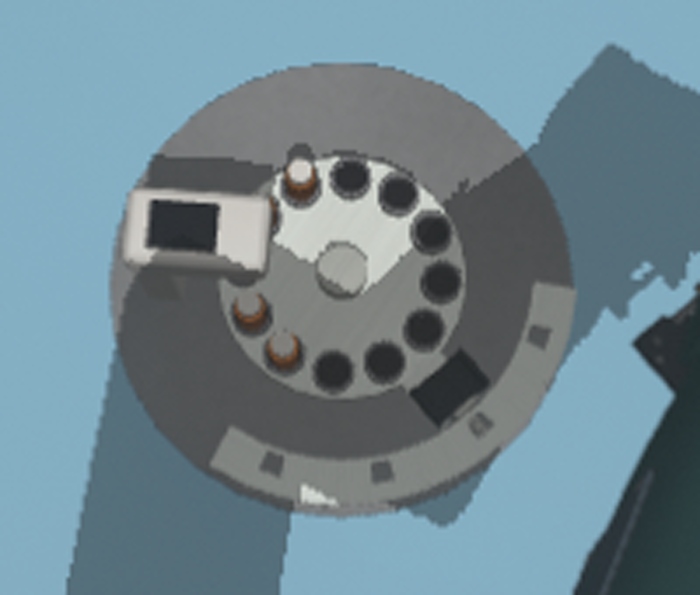

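View pics/w6.png

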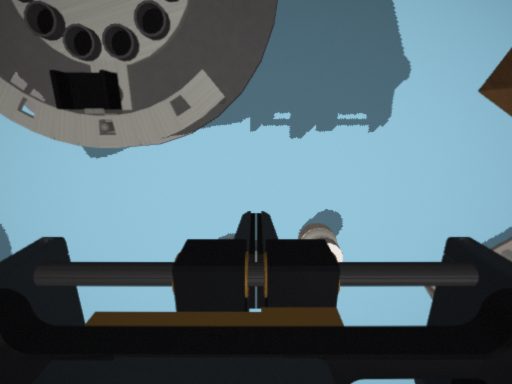

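The pin shows in the next hole (480,425 in the top crop, 107,127 in the wrist view). The pad is at (450,388), which is 30°, and about 79 mm high. All vials that show are upright, and the hand is clear.

```bash
python3 -c "
from bench import hand_in
print(hand_in())"
```

```text
the job is handed in; nothing more can be done
None
```

The turntable is one hole further anticlockwise, the plunger is up and in that hole, and I handed the job in at about 7.3 s.

I pressed the plunger pad with closed fingertips to about 13.5 mm of travel, where the wrist read 8 N. I turned it about 29° anticlockwise and eased up. The pin sprang into the hole, shown by about 5 N on the fingertips at about 6 mm of travel. Then I lifted the hand off and moved it away to the side.

**Last checks:**
- **Position:** the top and wrist pictures both show the pin in the 195° hole. The pad is at about 30°.
- **Plunger height:** three depth readings on the pad gave 77 to 81 mm, against 80 mm when fully up.
- **Vials:** those visible are upright in their pockets, and one has moved under the reader head, which mostly hides it.
- **Hand:** it is clear, with only sensor noise on the wrist force. I did not measure the bystander objects again; the hand's path stayed well above or away from them.

**Disagreement:** the top and wrist cameras placed the carousel about 3 mm apart in y. I used a value close to the wrist camera's, and the fingers came down centred in the channel.

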